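Open the abrasives chest: turn the push-and-turn staple, flip the hasp off, raise the lid

ROBOT

A 6-joint arm with a two-finger parallel gripper is mounted at the origin on the work surface. World frame = base frame: x ahead of the robot, y to its left, z up, the work surface at z = 0. Lengths are in m, angles in rad, forces in N, time in s.
With the tool pointing down it reaches from about 0.375 to 0.975 m from the base axis. Payload 3.8 kg.
Tool frame: the origin (TCP) lies at the very end of the fingers, on their centre line; the grasp point (between the pads) lies bot.grip_point_offset behind it (bot.grip_point_offset is the distance from the TCP to the grasp point, in m); z points along the fingers, y is the line along which they close (so a half turn about z gives the same grasp; the last joint's range is limited). The gripper opens to 85 mm and grips with 20 to 120 N. Pads are 22 mm wide; open, the fingers measure 114 mm over their backs; the gripper's body (76 mm by 85 mm) begins 54 mm behind the grasp point. The pads swing forward as they close: fully open they stand 13 mm farther back than shut.
Start: joints at [1.183, 0.264, 1.604, -0, 1.274, -0.037], TCP at [0.232, 0.634, 0.231] pointing down, gripper open.
Joint ranges: [-2.63, 2.63], [-0.94, 2.18], [0.31, 2.57], [-1.31, 4.45], [0, 2.66], [-2.55, 2.55]. Speed limits (rad/s): [2.57, 2.57, 3.14, 3.14, 3.14, 3.14].

INTERFACE

Orientations are given as a rotation vector (axis times angle).
In Python, from workcell import bot, vision gives the robot as it stands.
- The arm moves only by the tool play_rows, never from a script. Its argument "rows" is a list of rows, each an object of numbers: "dx", "dy", "dz": the shift along the tool's x, y, z as a fraction of full scale; "roll": the turn about the tool's z as a fraction of full scale; "fingers": the closure, from 0 (fully open) to 1 (shut). In form: [{"dx": .., "dy": .., "dz": .., "roll": .., "fingers": ..}, ...]. A call has 1 to 20 rows; each row shifts and turns the commanded pose from where the row before left it, along the tool's axes as they then stand; what a row does not reach is not made up. Full scale, the value 1, is 0.04 m for a shift and 4 degrees for a turn. A row lasts 1/12 s, in which the tool goes at most 41.7 mm and 7.16 degrees, less where a joint would pass 70% of its speed; a pose out of reach is approached as far as the arm can. A call with a number of a shift or a turn outside -1 to 1 is refused whole. A call with a gripper value outside its range is refused whole. The fingers move at their own pace and stop on an object; "grip_force" is the grip in N (left out, the last holds). Time passes only in rows, so rows that do not move let the fingers close. It gives the time, the measured TCP pose, the force and the opening at its end, in the units of the state.
- bot.read_state(): the state, without advancing time (a new reading comes with each control period).
- vision.read_camera(name): name is "scene" or "top" or "wrist"; returns a dict with "pixels" (400x640x3 uint8, red, green, blue), "depth" (400x640 float32, m along the optical axis (not along the pixel's ray), 0 where there is no reading), "fx", "fy", "cx", "cy" (pixels), "distortion" ([k1, k2, p1, p2, k3] as OpenCV has them; the pictures are not rectified), "R" (3x3) and "t" (3): a world point X has camera coordinates R X + t. Camera axes: x right, y down, z forward; pixel columns grow to the right and rows downward; lengths in m; the calibration is good to about 2 mm. A picture is of the moment at which its call begins.
- bot.finish_job(): hands the job in, once; it reports no verdict.
The state is a dict: "time": time; "q": joint angles; "joint_vel": joint speeds; "joint_torque": joint torques, N m; "tool_pos": TCP position; "tcp_rot": TCP orientation; "wrist_force": force on the tool from outside, world axes, zero at the start; "torque": the same for the moment, N m; "width": opening from 0.0 (shut) to 1.0 (fully open).
Only numpy, scipy, OpenCV 4.12 (cv2) and the standard library are available. Lean on these libraries where they do the work, as an engineer would, in place of code of your own. Each camera call takes 0.05 s, during which the arm holds its last target. There are 200 camera calls.

TASK

Open the green abrasives chest. Push the brass staple in and turn it a quarter turn clockwise until it springs back up in line with the slot, then flip the steel hasp off it and swing it over the front so that it hangs down clear, with the lid still shut. Then raise the lid all the way back to rest on its stop. Do not press hard on the lid's board, and leave the sander, discs, bottle and sanding block where they are.

Things in the scene. Friction and masses are not known exactly. Their poses are not given: they have to be found in the camera images.
- chest: Green plywood chest, fixed to the bench: box 190 mm deep (its x), 340 wide (its y), 150 high, plus a 12 mm lid (shut, its top is at 162). Origin: centre of its underside; x points from the front (hasp side, nearest the robot) to the hinge side, z up. Hasp and staple lie on the line y = -60 mm, staple axis at x = -43; the handle's bar at x = -65, y = 45 to 135, z = 197.
- staple_push (a joint): How far the staple is pushed in, m: 0 = up, 0.007 = fully in. The spring needs about 5.5 N to begin and 9.5 N at the bottom. The staple turns only when in by 5 mm or more; let go part of the way round it stays down.
- staple_turn (a joint): Turn of the staple, rad; grows clockwise seen from above. 0 = locked, the wing lies across the strap and holds it; 1.45 = stop, the wing lies along the slot (chest x) and the strap can pass over it. At either end it springs up and a lug then keeps it from turning (about 0.05 rad of play). Turning needs about 0.03 N m.
- staple_grip (a point): On the staple's axis, 8 mm below the wing's top. The wing is a brass bar 40 mm long, 11 thick, 22 high; when up, its underside is 14 and its top 36 mm above the lid. This point's frame turns with it: the wing's length is its y, it is gripped across x. Grip high enough that the fingertips, pushed in 7 mm, stay clear of the strap, whose top is 5 mm above the lid.
- hasp (a joint): Swing of the hasp, rad: 0 = flat on the lid over the staple, 1.57 = upright, 3.14 = pointing to the front (chest -x), 4.45 = hanging down the front of the chest, on its stop. Loose on its pin, it falls by its own weight (about 160 g) to whichever side it leans; with the staple locked it lifts less than 0.25 rad.
- hasp_hinge (a point): Axis of the hasp's pin, along the chest's y, at the chest's front edge: chest frame x = -101, y = -60, z = 166 mm. The steel strap runs from here 103 mm along +x, 46 mm wide, 4 mm thick, with a slot 18 mm wide from 34 to 88 mm.
- hasp_lip (a point): Upper end of the lip, the strap's bent-up free end, middle of its width (moves with the hasp). The lip is 24 mm long, 46 wide, 4 thick, begins 103 mm from the pin and is bent up 43 degrees. Flat, this point is 120 mm along +x from the pin and 19 mm above the lid; the wedge-shaped gap under the lip opens to +x, for a fingertip.
- lid (a joint): Opening of the lid, rad: 0 = shut, 1.85 = on its stop, leaning back past upright. It weighs about 0.6 kg and has a stiff friction stay (0.45 N m): lifting it by the handle takes about 7 N; let go below about 0.85 rad it sinks shut, above that it stays where it is left and is pushed on with 3 N at its edge. While the hasp lies over it it stays shut. Its plywood board dents if pressed over 60 N.
- lid_hinge (a point): On the lid's hinge line, middle of its length: chest frame x = 95, y = 0, z = 150 mm. The line runs along the chest's y; the lid's front edge moves up and towards +x as it opens.
- lid_handle (a point): Middle of the black bow handle's round bar (90 mm long along the chest's y, 11 mm thick, 35 mm above the lid's top face, 160 mm from the hinge line; the lid's edge is 30 mm further out); moves with the lid. As the lid comes upright the handle goes to the side away from the robot and the bare underside faces the robot.
- sander: Grey palm sander with an orange band standing on its 150 mm pad, 126 mm high, beside the chest. Origin: centre of its underside.
- discs: Loose stack of red-brown and grey sanding discs, 150 mm across, 24 mm high. Origin: centre of its underside.
- bottle: White wash bottle, 70 mm across, 190 mm high with its nozzle. Origin: centre of its underside.
- block: Blue hand sanding block, 120 x 65 x 32 mm. Origin: centre of its underside.

How it is judged:
By the outcome, as a careful person would: the job done as asked, in the order asked, and still so for the second after the job is handed in, with the robot touching nothing.
It also fails if it takes over 72 s, if anything falls off the work surface, if the arm or the gripper's body presses on something with over 40 N, if the wrist force passes 120 N, or if a joint passes its speed limit or range.

## Working session

There is one attempt and no reset: what is moved stays moved. The work goes in short steps, Python scripts to look and compute and a tool call to move; the robot and the scene stay as the last step left them, time stands still between calls to the robot, and variables do not carry over. Pictures are saved under pics/ and viewed, on a budget of 10 in all, crops included, one or two more only if the job needs it, and the job is handed in when it is done.

Besides the shell and the picture viewer there is one more tool, called after "Call:" in YAML: its name, and indented under it one key for each argument. play_rows: Moves the arm, as the interface text tells. Its arguments: {"type":"object","properties":{"rows":{"type":"array","items":{"type":"object","properties":{"dx":{"type":"number","minimum":-1,"maximum":1},"dy":{"type":"number","minimum":-1,"maximum":1},"dz":{"type":"number","minimum":-1,"maximum":1},"roll":{"type":"number","minimum":-1,"maximum":1},"fingers":{"type":"number"}}}},"grip_force":{"type":"number"}},"required":["rows"]}

```bash
ls; mkdir -p pics; python3 - <<'E'
from workcell import bot,vision
import cv2,numpy as np
print(bot.read_state(), bot.grip_point_offset)
ims=[]
for n in("scene","top"):
    c=vision.read_camera(n); np.savez(f"{n}0.npz",**c)
    print(n,c["fx"],c["fy"],c["cx"],c["cy"],c["distortion"],c["R"],c["t"])
    cv2.imwrite(f"pics/{n}0.png",c["pixels"][:,:,::-1])
E
```

```text
pics
{'time': 0.0, 'q': array([ 1.18306916e+00,  2.64744110e-01,  1.60537742e+00,  1.21715788e-05,
        1.27371689e+00, -3.69170730e-02]), 'joint_vel': array([-1.04301471e-03,  1.42843423e-03, -1.60062287e-05, -7.84285665e-04,
        7.44946718e-04, -1.01524041e-03]), 'joint_torque': array([ 2.40335838e-03, -5.15111625e+01, -3.67323303e+01,  3.38755844e-04,
        1.27607936e-02, -3.83983729e-05]), 'tool_pos': array([0.23169907, 0.6332018 , 0.22996629]), 'tcp_rot': array([-0.54815048, -3.09290783,  0.00344405]), 'wrist_force': array([0.0129694 , 1.77979771, 0.03537947]), 'torque': array([ 0.03557617, -0.01579878,  0.00649572]), 'width': 1.0006815799386901} 0.0187
scene 477.02285364432004 477.02285364432004 325.1235885872332 199.155635033542 [0.03270311 0.         0.         0.         0.        ] [[-0.8537469   0.52062743 -0.00795719]
 [ 0.45466512  0.7379571  -0.49869725]
 [-0.2537634  -0.42937908 -0.86673972]] [ 0.40939243 -0.17912108  1.55796454]
top 443.16023993359386 443.16023993359386 324.8226201653084 195.98063072223394 [-0.08199311  0.          0.          0.          0.        ] [[-0.0036882  -0.99997864 -0.0053969 ]
 [-0.97635515  0.00476747 -0.21612008]
 [ 0.21614119  0.0044722  -0.97635188]] [0.04099097 0.53314022 1.15412051]
```

View pics/scene0.png

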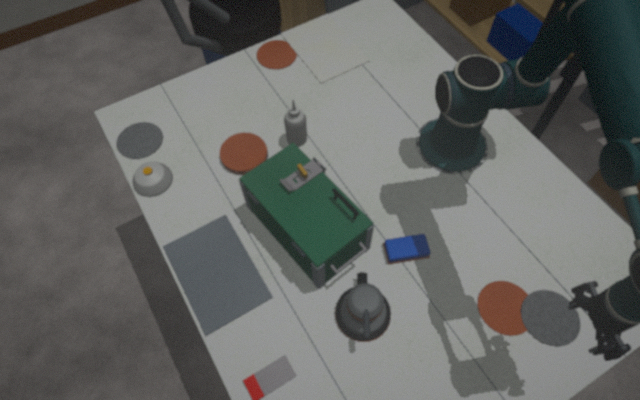

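View pics/top0.png

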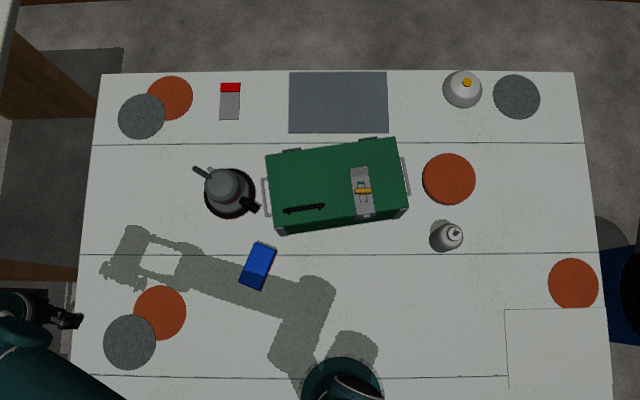

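The scene shows the chest ahead of the robot, with the hasp to the robot's right. In the top view the lid corners are near (265,153), (398,137), (408,207) and (283,234), the wing is at (363,189) and the handle at (303,208). The block sits at (258,265), in front of the chest. Next I fit the pose.

```bash
cat > h.py <<'E'
import numpy as np,cv2
from scipy.spatial.transform import Rotation as Ro
def cloud(c):
    h,w=c["depth"].shape
    K=np.array([[c["fx"],0,c["cx"]],[0,c["fy"],c["cy"]],[0,0,1]])
    uv=np.stack(np.meshgrid(np.arange(w),np.arange(h)),-1).reshape(-1,1,2).astype(float)
    n=cv2.undistortPoints(uv,K,np.array(c["distortion"])).reshape(-1,2)
    d=c["depth"].reshape(-1,1)
    X=(np.hstack([n*d,d])-c["t"])@c["R"]
    X[d[:,0]==0]=np.nan
    return X.reshape(h,w,3)
E
python3 - <<'E'
from h import *
for n in("scene","top"):
    c=dict(np.load(f"{n}0.npz"));X=cloud(c);p=c["pixels"].astype(int)
    g=(p[...,1]>p[...,0]+15)&(p[...,1]>p[...,2]+10)
    box=(abs(X[...,1])<.35)&(X[...,0]>.35)&(X[...,0]<.95)
    top=box&(abs(X[...,2]-.162)<.012)&(p.max(2)<400)
    m=top&g
    P=X[m]; print(n,m.sum(),"z",np.median(P[:,2]))
    mm=cv2.morphologyEx(top.astype(np.uint8),cv2.MORPH_OPEN,np.ones((3,3)))>0
    r=cv2.minAreaRect((X[m][:,:2]*1000).astype(np.float32));print("rect",r)
    b=box&(p[...,0]>p[...,2]+60)&(X[...,2]>.185)&(p[...,1]>p[...,2]+30)
    if b.sum():print("brass",b.sum(),X[b].mean(0))
    k=box&(X[...,2]>.185)&(X[...,2]<.21)&(p.max(2)<60)
    print("dark handle",k.sum(),np.nanmedian(X[k],0), cv2.minAreaRect((X[k][:,:2]*1000).astype(np.float32)) if k.sum()>5 else 0)
    bl=box&(p[...,2]>p[...,0]+60)&(X[...,2]>.02)&(X[...,2]<.05)
    print("block",X[bl].mean(0),cv2.minAreaRect((X[bl][:,:2]*1000).astype(np.float32)))
    tl=box&(X[...,2]>.09)&(abs(X[...,1]-.22)<.12)
    if tl.sum():print("sander?",tl.sum(),X[tl].mean(0),X[tl].max(0))
    tl=box&(X[...,2]>.05)&(X[...,1]<-.2)
    if tl.sum():print("bottle?",tl.sum(),X[tl].mean(0),X[tl].max(0))
E
```

```text
scene 6842 z 0.16250461203913183
rect ((553.0045776367188, 14.651992797851562), (189.50250244140625, 340.41131591796875), 8.459460258483887)
brass 28 [ 0.51907105 -0.05186287  0.19872162]
dark handle 122 [0.47562334 0.09822926 0.20145661] ((475.0366516113281, 93.1866455078125), (9.017061233520508, 96.36451721191406), 8.724465370178223)
block [0.37668699 0.22122206 0.03276968] ((371.7701110839844, 220.3392791748047), (59.738739013671875, 65.46910858154297), 68.54157257080078)
sander? 4026 [0.54708965 0.18609078 0.14542446] [0.64194363 0.33995823 0.20729242]
bottle? 587 [ 0.42451498 -0.26617697  0.1078332 ] [ 0.88145573 -0.24539462  0.19154344]
top 8583 z 0.16147812096437586
rect ((552.4547119140625, 11.099334716796875), (191.09994506835938, 339.1341552734375), 8.531872749328613)
brass 78 [ 0.51728187 -0.05342966  0.19604512]
dark handle 190 [0.47430273 0.0905451  0.20140728] ((455.6924743652344, -72.48899841308594), (427.4755554199219, 30.972949981689453), 83.73436737060547)
block [0.37522389 0.21590438 0.03133808] ((370.315185546875, 216.37701416015625), (62.77006912231445, 66.4140396118164), 68.08594512939453)
sander? 3478 [0.5360063  0.18206021 0.14814627] [0.64080909 0.339773   0.20546553]
bottle? 652 [ 0.41184836 -0.27573607  0.1160502 ] [ 0.45005281 -0.25100318  0.18876213]
```

Call:
play_rows:
  rows:
    - {"dx":-0.63,"dy":-0.68,"dz":-0.1,"fingers":0.6}
    - {"dx":-0.63,"dy":-0.68,"dz":-0.1}
    - {"dx":-0.63,"dy":-0.68,"dz":-0.1}
    - {"dx":-0.63,"dy":-0.68,"dz":-0.1}
    - {"dx":-0.63,"dy":-0.68,"dz":-0.1}
    - {"dx":-0.63,"dy":-0.68,"dz":-0.1}
    - {"dx":-0.63,"dy":-0.68,"dz":-0.1}
    - {"dx":-0.63,"dy":-0.68,"dz":-0.1}
    - {"dx":-0.63,"dy":-0.68,"dz":-0.1}
    - {"dx":-0.63,"dy":-0.68,"dz":-0.1}
    - {"dx":-0.63,"dy":-0.68,"dz":-0.1}
    - {"dx":-0.63,"dy":-0.68,"dz":-0.1}
    - {"dx":-0.63,"dy":-0.68,"dz":-0.1}
    - {"dx":-0.63,"dy":-0.68,"dz":-0.1}
    - {"dx":-0.63,"dy":-0.68,"dz":-0.1}
    - {"dx":-0.63,"dy":-0.68}
    - {"dx":-0.63,"dy":-0.68}
    - {"dx":-0.63,"dy":-0.68}
    - {"dx":-0.63,"dy":-0.68}
    - {"dx":-0.63,"dy":-0.68}
  grip_force: 60

```text
validation failed for argument at $.ro...
```

Call:
play_rows:
  rows:
    - {"roll":1}
    - {"roll":1}
    - {"roll":1}
    - {"roll":1}
    - {"roll":1}
    - {"roll":1}
    - {"roll":1}
    - {"roll":1}
    - {"roll":1}
    - {"roll":1}
    - {"roll":1}
    - {"roll":1}
    - {"roll":1}
    - {"roll":1}
    - {"roll":1}
    - {}
    - {}

```text
validation failed for argument at $.ro...
```

```bash
cat >> h.py <<'E'
from workcell import bot,vision
yaw=0.1484; O=np.array([.553,.013,0]); RC=Ro.from_euler('z',yaw)
def cw(p): return O+RC.apply(np.array(p)/1000)   # chest mm -> world
def to(target,yang=None):
    "shift in tool units (of 40 mm), roll in units of 4deg to bring tool y to angle yang"
    s=bot.read_state();R=Ro.from_rotvec(s["tcp_rot"]).as_matrix()
    d=R.T@(np.array(target)-s["tool_pos"])/.04
    a=np.degrees(np.arctan2(R[1,1],R[0,1]))
    print("t",round(s["time"],2),"pos",s["tool_pos"].round(4),"yang",a.round(2),"z",R[:,2].round(3),"w",round(s["width"],3),"F",s["wrist_force"].round(1),"q",s["q"].round(2))
    print("shift",d.round(3),"roll",None if yang is None else round(((a-yang+90)%180-90)/4,3))
    return R
def snap(n,f):
    c=vision.read_camera(n);cv2.imwrite(f"pics/{f}.png",c["pixels"][:,:,::-1]);np.savez(f+".npz",**c);return c
E
python3 - <<'E'
from h import *
print(to(np.r_[cw([-43,-60,0])[:2],.178],8.5).round(3), cw([-43,-60,0]))
c=snap("wrist","w1");X=cloud(c);p=c["pixels"].astype(int)
b=(p[...,0]>p[...,2]+60)&(X[...,2]>.185)&(X[...,2]<.21)&(p[...,1]>p[...,2]+30)
P=X[b];print(b.sum(),np.median(P,0),(P.min(0)+P.max(0))/2,cv2.minAreaRect((P[:,:2]*1000).astype(np.float32)))
E
```

```text
t 0.1 pos [0.2317 0.6333 0.2301] yang 69.9 z [-0.001 -0.002 -1.   ] w 1.003 F [-0.4  0.3 -0.2] q [ 1.18  0.26  1.61  0.    1.27 -0.04]
shift [-12.647 -13.631   1.328] roll 15.35
[[-0.939  0.344 -0.001]
 [ 0.344  0.939 -0.002]
 [ 0.    -0.002 -1.   ]] [ 0.51934397 -0.05269834  0.        ]
  return _methods._mean(a, axis=axis, dtype=dtype,
  ret = um.true_divide(
Traceback (most recent call last):
ValueError: zero-size array to reduction operation minimum which has no identity
```

View pics/w1.png

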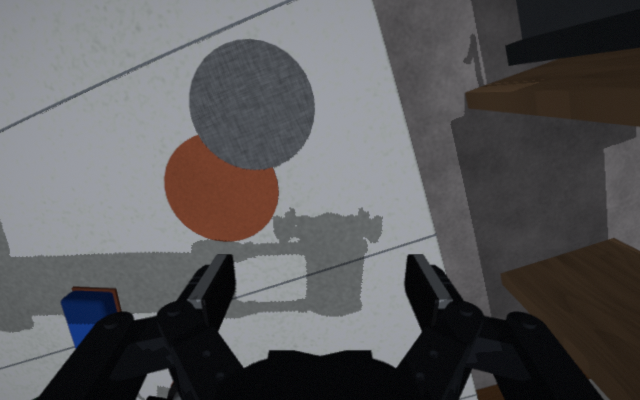

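The move calls were refused, so this wrist view only shows the bench at the start pose. Every row may need all of its keys, so I'll fill them in.

Call:
play_rows:
  rows:
    - {"dx":-0.63,"dy":-0.68,"dz":-0.1,"roll":0,"fingers":0.6}
    - {"dx":-0.63,"dy":-0.68,"dz":-0.1,"roll":0,"fingers":0.6}
    - {"dx":-0.63,"dy":-0.68,"dz":-0.1,"roll":0,"fingers":0.6}
    - {"dx":-0.63,"dy":-0.68,"dz":-0.1,"roll":0,"fingers":0.6}
    - {"dx":-0.63,"dy":-0.68,"dz":-0.1,"roll":0,"fingers":0.6}
    - {"dx":-0.63,"dy":-0.68,"dz":-0.1,"roll":0,"fingers":0.6}
    - {"dx":-0.63,"dy":-0.68,"dz":-0.1,"roll":0,"fingers":0.6}
    - {"dx":-0.63,"dy":-0.68,"dz":-0.1,"roll":0,"fingers":0.6}
    - {"dx":-0.63,"dy":-0.68,"dz":-0.1,"roll":0,"fingers":0.6}
    - {"dx":-0.63,"dy":-0.68,"dz":-0.1,"roll":0,"fingers":0.6}
    - {"dx":-0.63,"dy":-0.68,"dz":-0.1,"roll":0,"fingers":0.6}
    - {"dx":-0.63,"dy":-0.68,"dz":-0.1,"roll":0,"fingers":0.6}
    - {"dx":-0.63,"dy":-0.68,"dz":-0.1,"roll":0,"fingers":0.6}
    - {"dx":-0.63,"dy":-0.68,"dz":-0.1,"roll":0,"fingers":0.6}
    - {"dx":-0.63,"dy":-0.68,"dz":-0.1,"roll":0,"fingers":0.6}
    - {"dx":-0.63,"dy":-0.68,"dz":0,"roll":0,"fingers":0.6}
    - {"dx":-0.63,"dy":-0.68,"dz":0,"roll":0,"fingers":0.6}
    - {"dx":-0.63,"dy":-0.68,"dz":0,"roll":0,"fingers":0.6}
    - {"dx":-0.63,"dy":-0.68,"dz":0,"roll":0,"fingers":0.6}
    - {"dx":-0.63,"dy":-0.68,"dz":0,"roll":0,"fingers":0.6}
  grip_force: 60

```text
time: 1.82
tool_pos: [0.5184, -0.0521, 0.2911]
tcp_rot: [-0.549, -3.093, -0.0]
wrist_force: [0.8, 0.7, 0.4]
width: 0.401
```

Call:
play_rows:
  rows:
    - {"dx":0,"dy":0,"dz":0,"roll":1,"fingers":0.6}
    - {"dx":0,"dy":0,"dz":0,"roll":1,"fingers":0.6}
    - {"dx":0,"dy":0,"dz":0,"roll":1,"fingers":0.6}
    - {"dx":0,"dy":0,"dz":0,"roll":1,"fingers":0.6}
    - {"dx":0,"dy":0,"dz":0,"roll":1,"fingers":0.6}
    - {"dx":0,"dy":0,"dz":0,"roll":1,"fingers":0.6}
    - {"dx":0,"dy":0,"dz":0,"roll":1,"fingers":0.6}
    - {"dx":0,"dy":0,"dz":0,"roll":1,"fingers":0.6}
    - {"dx":0,"dy":0,"dz":0,"roll":1,"fingers":0.6}
    - {"dx":0,"dy":0,"dz":0,"roll":1,"fingers":0.6}
    - {"dx":0,"dy":0,"dz":0,"roll":1,"fingers":0.6}
    - {"dx":0,"dy":0,"dz":0,"roll":1,"fingers":0.6}
    - {"dx":0,"dy":0,"dz":0,"roll":1,"fingers":0.6}
    - {"dx":0,"dy":0,"dz":0,"roll":1,"fingers":0.6}
    - {"dx":0,"dy":0,"dz":0,"roll":1,"fingers":0.6}
    - {"dx":0,"dy":0,"dz":0,"roll":0,"fingers":0.6}
    - {"dx":0,"dy":0,"dz":0,"roll":0,"fingers":0.6}

```text
time: 3.23
tool_pos: [0.5181, -0.0502, 0.291]
tcp_rot: [-2.019, -2.406, 0.0]
wrist_force: [0.1, -1.0, -0.1]
width: 0.401
```

```bash
cat > m.py <<'E'
from h import *
print(to(np.r_[cw([-43,-60,0])[:2],.178],8.5).round(3), cw([-43,-60,0]))
c=snap("wrist","w2");X=cloud(c);p=c["pixels"].astype(int)
b=(p[...,0]>p[...,2]+60)&(X[...,2]>.185)&(X[...,2]<.21)&(p[...,1]>p[...,2]+30)
P=X[b];print(b.sum(),np.median(P,0),(P.min(0)+P.max(0))/2,cv2.minAreaRect((P[:,:2]*1000).astype(np.float32)))
E
python3 m.py
```

```text
t 3.23 pos [ 0.5181 -0.0502  0.291 ] yang 10.01 z [-0.001  0.    -1.   ] w 0.401 F [ 0.1 -1.  -0.1] q [-0.14 -0.06  1.85 -0.    1.35 -0.32]
shift [-0.069  0.021  2.825] roll 0.377
[[-0.174  0.985 -0.001]
 [ 0.985  0.174  0.   ]
 [ 0.    -0.001 -1.   ]] [ 0.51934397 -0.05269834  0.        ]
406 [ 0.51905772 -0.04729251  0.19780503] [ 0.51901232 -0.05159753  0.19795454] ((519.1707763671875, -51.563255310058594), (10.219303131103516, 37.32225036621094), 1.6160825490951538)
```

Call:
play_rows:
  rows:
    - {"dx":-0.05,"dy":0.02,"dz":0.45,"roll":0.37,"fingers":0.6}
    - {"dx":0,"dy":0,"dz":0.45,"roll":0,"fingers":0.6}
    - {"dx":0,"dy":0,"dz":0.45,"roll":0,"fingers":0.6}
    - {"dx":0,"dy":0,"dz":0.45,"roll":0,"fingers":0.6}
    - {"dx":0,"dy":0,"dz":0.45,"roll":0,"fingers":0.6}
    - {"dx":0,"dy":0,"dz":0.45,"roll":0,"fingers":0.6}
    - {"dx":0,"dy":0,"dz":0.12,"roll":0,"fingers":0.6}
    - {"dx":0,"dy":0,"dz":0,"roll":0,"fingers":0.6}
    - {"dx":0,"dy":0,"dz":0,"roll":0,"fingers":1}
    - {"dx":0,"dy":0,"dz":0,"roll":0,"fingers":1}
    - {"dx":0,"dy":0,"dz":0,"roll":0,"fingers":1}
    - {"dx":0,"dy":0,"dz":0,"roll":0,"fingers":1}
    - {"dx":0,"dy":0,"dz":0,"roll":0,"fingers":1}
    - {"dx":0,"dy":0,"dz":0,"roll":0,"fingers":1}

```text
time: 4.45
tool_pos: [0.5195, -0.0522, 0.1794]
tcp_rot: [2.053, 2.377, 0.0]
wrist_force: [-5.1, -0.7, 5.3]
width: 0.12
```

Call:
play_rows:
  rows:
    - {"dx":0,"dy":0,"dz":0.06,"roll":0,"fingers":1}
    - {"dx":0,"dy":0,"dz":0.06,"roll":0,"fingers":1}
    - {"dx":0,"dy":0,"dz":0.05,"roll":0,"fingers":1}
    - {"dx":0,"dy":0,"dz":0,"roll":0,"fingers":1}
    - {"dx":0,"dy":0,"dz":0,"roll":0,"fingers":1}

```text
time: 4.87
tool_pos: [0.5196, -0.0522, 0.1729]
tcp_rot: [2.052, 2.378, 0.0]
wrist_force: [-6.4, -0.6, 8.4]
width: 0.12
```

Call:
play_rows:
  rows:
    - {"dx":0,"dy":0,"dz":0.03,"roll":0,"fingers":1}
    - {"dx":0,"dy":0,"dz":0,"roll":0.5,"fingers":1}
    - {"dx":0,"dy":0,"dz":0,"roll":1,"fingers":1}
    - {"dx":0,"dy":0,"dz":0,"roll":1,"fingers":1}
    - {"dx":0,"dy":0,"dz":0,"roll":1,"fingers":1}
    - {"dx":0,"dy":0,"dz":0,"roll":1,"fingers":1}
    - {"dx":0,"dy":0,"dz":0,"roll":1,"fingers":1}
    - {"dx":0,"dy":0,"dz":0,"roll":1,"fingers":1}

```text
time: 5.53
tool_pos: [0.5198, -0.0529, 0.1727]
tcp_rot: [2.534, 1.853, -0.001]
wrist_force: [-7.2, -2.5, 12.3]
width: 0.114
```

```bash
python3 -c "
from h import *
to([.5195,-.0525,.172],8.5-83.1);print(bot.read_state()['torque'])"
```

```text
t 5.53 pos [ 0.5198 -0.0529  0.1727] yang -17.66 z [ 0.001 -0.002 -1.   ] w 0.114 F [-7.2 -2.5 12.3] q [-0.15  0.02  1.99 -0.    1.13  0.16]
shift [ 0.008 -0.01   0.018] roll 14.235
[-0.50002037  1.41339095  0.00406109]
```

Call:
play_rows:
  rows:
    - {"dx":0,"dy":0,"dz":0,"roll":1,"fingers":1}
    - {"dx":0,"dy":0,"dz":0,"roll":1,"fingers":1}
    - {"dx":0,"dy":0,"dz":0,"roll":1,"fingers":1}
    - {"dx":0,"dy":0,"dz":0,"roll":1,"fingers":1}
    - {"dx":0,"dy":0,"dz":0,"roll":1,"fingers":1}
    - {"dx":0,"dy":0,"dz":0,"roll":1,"fingers":1}
    - {"dx":0,"dy":0,"dz":0,"roll":1,"fingers":1}
    - {"dx":0,"dy":0,"dz":0,"roll":1,"fingers":1}
    - {"dx":0,"dy":0,"dz":0,"roll":1,"fingers":1}
    - {"dx":0,"dy":0,"dz":0,"roll":1,"fingers":1}
    - {"dx":0,"dy":0,"dz":0,"roll":1,"fingers":1}
    - {"dx":0,"dy":0,"dz":0,"roll":1,"fingers":1}
    - {"dx":0,"dy":0,"dz":0,"roll":1,"fingers":1}
    - {"dx":0,"dy":0,"dz":0,"roll":1,"fingers":1}
    - {"dx":0,"dy":0,"dz":0,"roll":0.5,"fingers":1}
    - {"dx":0,"dy":0,"dz":0,"roll":0,"fingers":1}

```text
time: 6.87
tool_pos: [0.5201, -0.0533, 0.1728]
tcp_rot: [3.113, 0.395, 0.002]
wrist_force: [-5.9, -4.2, 11.9]
width: 0.113
```

```bash
python3 -c "
from h import *
to([.5195,-.0525,.172],8.5-83.1);print(bot.read_state()['torque'])"
```

```text
t 6.87 pos [ 0.5201 -0.0533  0.1728] yang -75.56 z [ 0.002 -0.003 -1.   ] w 0.113 F [-5.9 -4.2 11.9] q [-0.15  0.02  1.99 -0.    1.13  1.17]
shift [-0.009 -0.024  0.019] roll -0.239
[-0.67672739  1.29618713 -0.01901502]
```

Call:
play_rows:
  rows:
    - {"dx":0,"dy":0,"dz":-0.08,"roll":0,"fingers":1}
    - {"dx":0,"dy":0,"dz":-0.06,"roll":0,"fingers":1}
    - {"dx":0,"dy":0,"dz":-0.04,"roll":0,"fingers":1}
    - {"dx":0,"dy":0,"dz":0,"roll":0,"fingers":0.6}
    - {"dx":0,"dy":0,"dz":0,"roll":0,"fingers":0.6}
    - {"dx":0,"dy":0,"dz":0,"roll":0,"fingers":0.6}
    - {"dx":0,"dy":0,"dz":-0.3,"roll":0,"fingers":0.6}
    - {"dx":0,"dy":0,"dz":-0.6,"roll":0,"fingers":0.6}
    - {"dx":0,"dy":0,"dz":-0.6,"roll":0,"fingers":0.6}
    - {"dx":0,"dy":0,"dz":-0.6,"roll":0,"fingers":0.6}
    - {"dx":0,"dy":0,"dz":-0.6,"roll":0,"fingers":0.6}
    - {"dx":0,"dy":0,"dz":0,"roll":0,"fingers":0.6}

```text
time: 7.87
tool_pos: [0.5227, -0.0523, 0.2926]
tcp_rot: [3.114, 0.395, 0.016]
wrist_force: [0.8, 0.6, 1.4]
width: 0.404
```

```bash
sed 's/"w2"/"w3"/' m.py | python3 -; python3 -c "
from h import *
for n,p in dict(pin=[-101,-60,166],lip=[19,-60,181],gap=[12,-60,167],handle=[-65,90,197]).items(): print(n,cw(p).round(4))"
```

```text
t 7.87 pos [ 0.5227 -0.0523  0.2926] yang -75.55 z [ 0.011 -0.001 -1.   ] w 0.404 F [0.8 0.6 1.4] q [-0.15 -0.06  1.85  0.    1.34  1.17]
shift [-0.114 -0.022  2.863] roll -21.013
[[ 0.968  0.25   0.011]
 [ 0.25  -0.968 -0.001]
 [ 0.01   0.004 -1.   ]] [ 0.51934397 -0.05269834  0.        ]
497 [ 0.52204953 -0.05224846  0.19791116] [ 0.52039971 -0.05205295  0.19768151] ((520.1109008789062, -52.45891571044922), (38.29035186767578, 10.964489936828613), 14.740995407104492)
pin [ 0.462  -0.0613  0.166 ]
lip [ 0.5807 -0.0435  0.181 ]
gap [ 0.5737 -0.0446  0.167 ]
handle [0.4754 0.0924 0.197 ]
```

View pics/w3.png

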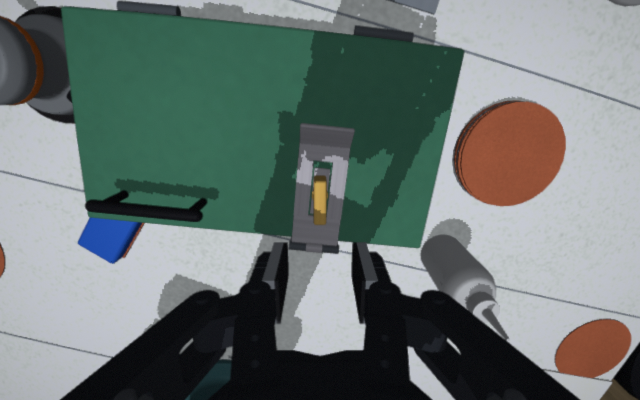

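The wing (320,200) now lies along the slot, with its top at z = 0.198, so it has sprung up. The lip is at (327,133). I'll grip the lip by its two sides (46 mm) and carry it around its arc.

Call:
play_rows:
  rows:
    - {"dx":0,"dy":0,"dz":0,"roll":0.75,"fingers":0.25}
    - {"dx":0,"dy":0,"dz":0,"roll":0.74,"fingers":0.25}
    - {"dx":0.4,"dy":0,"dz":0.3,"roll":0,"fingers":0.25}
    - {"dx":0.4,"dy":0,"dz":0.5,"roll":0,"fingers":0.25}
    - {"dx":0.4,"dy":0,"dz":0.5,"roll":0,"fingers":0.25}
    - {"dx":0,"dy":0,"dz":0.5,"roll":0,"fingers":0.25}
    - {"dx":0,"dy":0,"dz":0,"roll":0,"fingers":0.25}

```text
time: 8.5
tool_pos: [0.5638, -0.0442, 0.2075]
tcp_rot: [-3.131, -0.233, 0.016]
wrist_force: [-0.3, 0.1, -0.1]
width: 0.747
```

```bash
python3 -c "
from h import *
print(to(np.r_[cw([10,-60,0])[:2],.165],98.5).round(3))
c=snap('wrist','w4');X=cloud(c);p=c['pixels'].astype(int)
C=RC.inv().apply((X-O).reshape(-1,3)).reshape(X.shape)*1000
m=(abs(C[...,1]+60)<50)&(C[...,0]>-10)&(C[...,0]<40)&(C[...,2]>171)&(C[...,2]<184)
P=C[m];print(m.sum(),P.min(0),P.max(0),np.percentile(P,[2,98],axis=0))"
```

```text
t 8.5 pos [ 0.5638 -0.0442  0.2075] yang -81.5 z [-0.01   0.001 -1.   ] w 0.747 F [-0.3  0.1 -0.1] q [-0.12  0.08  1.86  0.    1.21  1.3 ]
shift [0.206 0.048 1.059] roll -0.001
[[ 0.989  0.148 -0.01 ]
 [ 0.148 -0.989  0.001]
 [-0.01  -0.003 -1.   ]]
1157 [  5.46178948 -82.90396828 171.00015172] [ 20.99964453 -36.9827448  183.27527029] [[  6.37931409 -81.62054436 171.42356398]
 [ 20.60416438 -38.220599   182.77486265]]
```

Call:
play_rows:
  rows:
    - {"dx":0.2,"dy":0.04,"dz":0.3,"roll":0,"fingers":0.25}
    - {"dx":0,"dy":0,"dz":0.4,"roll":0,"fingers":0.25}
    - {"dx":0,"dy":0,"dz":0.35,"roll":0,"fingers":0.25}
    - {"dx":0,"dy":0,"dz":0,"roll":0,"fingers":0.25}
    - {"dx":0,"dy":0,"dz":0,"roll":0,"fingers":1}
    - {"dx":0,"dy":0,"dz":0,"roll":0,"fingers":1}
    - {"dx":0,"dy":0,"dz":0,"roll":0,"fingers":1}
    - {"dx":0,"dy":0,"dz":0,"roll":0,"fingers":1}
    - {"dx":0,"dy":0,"dz":0,"roll":0,"fingers":1}
    - {"dx":0,"dy":0,"dz":0,"roll":0,"fingers":1}
  grip_force: 25

```text
time: 9.38
tool_pos: [0.5757, -0.0452, 0.1729]
tcp_rot: [-3.133, -0.232, -0.003]
wrist_force: [-1.9, 2.1, 3.6]
width: 0.521
```

```bash
python3 -c "
from h import *
to(np.r_[cw([10,-60,0])[:2],.165],98.5)"
```

```text
t 9.38 pos [ 0.5757 -0.0452  0.1729] yang -81.54 z [ 0.002  0.    -1.   ] w 0.521 F [-1.9  2.1  3.6] q [-0.12  0.12  1.88  0.    1.14  1.3 ]
shift [-0.097 -0.022  0.197] roll -0.009
```

Call:
play_rows:
  rows:
    - {"dx":-0.055,"dy":0,"dz":-0.3,"roll":0,"fingers":1}
    - {"dx":-0.055,"dy":0,"dz":-0.3,"roll":0,"fingers":1}
    - {"dx":-0.115,"dy":0,"dz":-0.28,"roll":0,"fingers":1}
    - {"dx":-0.115,"dy":0,"dz":-0.28,"roll":0,"fingers":1}
    - {"dx":-0.17,"dy":0,"dz":-0.25,"roll":0,"fingers":1}
    - {"dx":-0.17,"dy":0,"dz":-0.25,"roll":0,"fingers":1}
    - {"dx":0,"dy":0,"dz":0,"roll":0,"fingers":1}

```text
time: 9.97
tool_pos: [0.5458, -0.0497, 0.2395]
tcp_rot: [3.133, 0.231, -0.004]
wrist_force: [-1.9, 1.0, -3.6]
width: 0.512
```

```bash
python3 -c "
from h import *
to(np.r_[cw([10,-60,0])[:2],.165],98.5); snap('scene','s5')
im=cv2.imread('pics/s5.png')[110:290,210:410];cv2.imwrite('pics/s5c.png',cv2.resize(im,None,fx=3,fy=3))"
```

```text
t 9.97 pos [ 0.5458 -0.0497  0.2395] yang -81.55 z [-0.002 -0.    -1.   ] w 0.512 F [-1.9  1.  -3.6] q [-0.14  0.02  1.87 -0.    1.26  1.29]
shift [ 0.664 -0.023  1.862] roll -0.013
```

View pics/s5c.png

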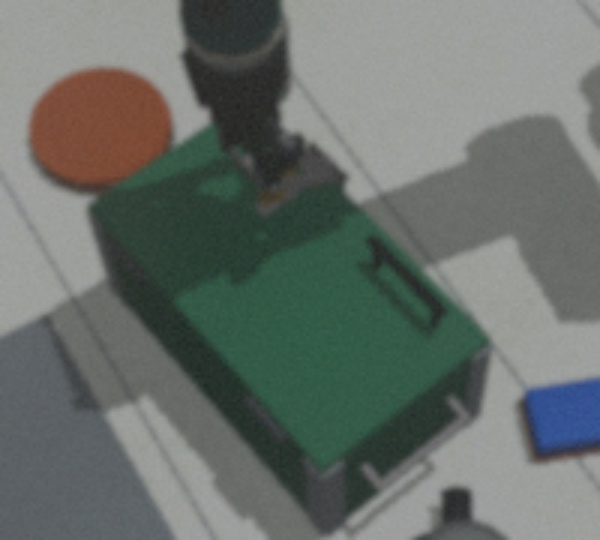

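The crop shows the strap lifted in the gripper at about (290,180), with the wing visible below it at (270,195). The width has held at 0.51, so I'll carry on round the arc.

Call:
play_rows:
  rows:
    - {"dx":-0.22,"dy":0,"dz":-0.21,"roll":0,"fingers":1}
    - {"dx":-0.22,"dy":0,"dz":-0.21,"roll":0,"fingers":1}
    - {"dx":-0.26,"dy":0,"dz":-0.16,"roll":0,"fingers":1}
    - {"dx":-0.26,"dy":0,"dz":-0.16,"roll":0,"fingers":1}
    - {"dx":-0.285,"dy":0,"dz":-0.1,"roll":0,"fingers":1}
    - {"dx":-0.285,"dy":0,"dz":-0.1,"roll":0,"fingers":1}
    - {"dx":-0.3,"dy":0,"dz":-0.04,"roll":0,"fingers":1}
    - {"dx":-0.3,"dy":0,"dz":-0.04,"roll":0,"fingers":1}
    - {"dx":-0.3,"dy":0,"dz":0.02,"roll":0,"fingers":1}
    - {"dx":-0.3,"dy":0,"dz":0.02,"roll":0,"fingers":1}
    - {"dx":0,"dy":0,"dz":0,"roll":0,"fingers":1}

```text
time: 10.93
tool_pos: [0.4385, -0.0658, 0.2781]
tcp_rot: [3.133, 0.231, 0.001]
wrist_force: [0.2, 2.5, 3.1]
width: 0.507
```

Call:
play_rows:
  rows:
    - {"dx":-0.29,"dy":0,"dz":0.085,"roll":0,"fingers":1}
    - {"dx":-0.29,"dy":0,"dz":0.085,"roll":0,"fingers":1}
    - {"dx":-0.265,"dy":0,"dz":0.14,"roll":0,"fingers":1}
    - {"dx":-0.265,"dy":0,"dz":0.14,"roll":0,"fingers":1}
    - {"dx":0,"dy":0,"dz":0,"roll":0,"fingers":1}

```text
time: 11.35
tool_pos: [0.394, -0.0724, 0.2599]
tcp_rot: [3.132, 0.231, -0.004]
wrist_force: [-6.1, 2.7, 10.1]
width: 0.519
```

```bash
python3 -c "
from h import *
to(cw([-101,-60,166]),98.5)"
```

```text
t 11.35 pos [ 0.394  -0.0724  0.2599] yang -81.55 z [-0.002 -0.001 -1.   ] w 0.519 F [-6.1  2.7 10.1] q [-0.24 -0.3   2.1  -0.    1.34  1.18]
shift [ 1.726 -0.028  2.345] roll -0.012
```

Call:
play_rows:
  rows:
    - {"dx":0,"dy":0,"dz":0,"roll":0,"fingers":0}
    - {"dx":0,"dy":0,"dz":0,"roll":0,"fingers":0}
    - {"dx":0,"dy":0,"dz":0,"roll":0,"fingers":0}
    - {"dx":0,"dy":0,"dz":0,"roll":0,"fingers":0}
    - {"dx":0,"dy":0,"dz":0,"roll":0,"fingers":0}
    - {"dx":0.2,"dy":0,"dz":-0.4,"roll":0,"fingers":0}
    - {"dx":0.4,"dy":0,"dz":-0.4,"roll":0,"fingers":0}
    - {"dx":0.4,"dy":0,"dz":0,"roll":0,"fingers":0}
    - {"dx":0,"dy":0,"dz":0,"roll":0,"fingers":0}

```text
time: 12.1
tool_pos: [0.4386, -0.0661, 0.2924]
tcp_rot: [3.132, 0.233, 0.005]
wrist_force: [0.4, 0.6, 0.1]
width: 1.001
```

```bash
python3 -c "
from h import *
to(np.r_[cw([-65,90,0])[:2],.28],98.5)
snap('top','t6'); snap('scene','s6');snap('wrist','w6')
t=cv2.imread('pics/t6.png')[120:250,240:440];w=cv2.imread('pics/w6.png')
cv2.imwrite('pics/c6.png',np.vstack([cv2.resize(t,(480,312)),cv2.resize(w,(480,280))]))"
```

```text
t 12.1 pos [ 0.4386 -0.0661  0.2924] yang -81.5 z [ 0.003 -0.    -1.   ] w 1.001 F [0.4 0.6 0.1] q [-0.21 -0.22  1.99  0.    1.37  1.22]
shift [ 1.493 -3.782  0.312] roll 0.0
```

View pics/c6.png

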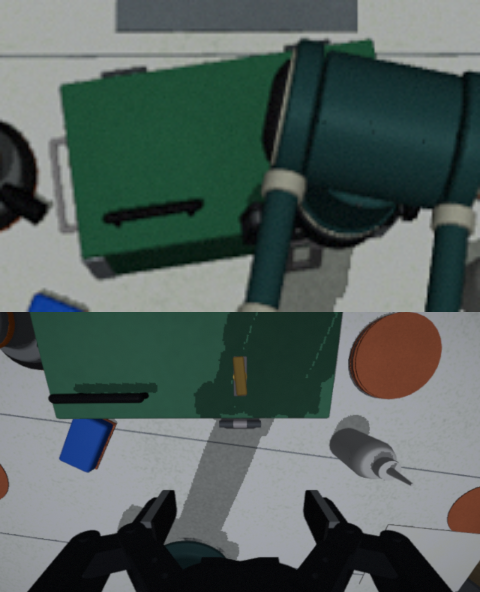

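In the top crop the hasp hangs down the front edge at (305,255), and in the wrist view the wing stands clear at (240,375). The lid is still shut. Next is the handle.

Call:
play_rows:
  rows:
    - {"dx":0.25,"dy":-0.63,"dz":0,"roll":0,"fingers":0.55}
    - {"dx":0.25,"dy":-0.63,"dz":0,"roll":0,"fingers":0.55}
    - {"dx":0.25,"dy":-0.63,"dz":0,"roll":0,"fingers":0.55}
    - {"dx":0.25,"dy":-0.63,"dz":0,"roll":0,"fingers":0.55}
    - {"dx":0.25,"dy":-0.63,"dz":0,"roll":0,"fingers":0.55}
    - {"dx":0.25,"dy":-0.63,"dz":0,"roll":0,"fingers":0.55}
    - {"dx":0,"dy":0,"dz":0,"roll":-1,"fingers":0.55}
    - {"dx":0,"dy":0,"dz":0,"roll":-1,"fingers":0.55}
    - {"dx":0,"dy":0,"dz":0,"roll":-1,"fingers":0.55}
    - {"dx":0,"dy":0,"dz":0,"roll":-1,"fingers":0.55}
    - {"dx":0,"dy":0,"dz":0,"roll":-1,"fingers":0.55}
    - {"dx":0,"dy":0,"dz":0,"roll":-1,"fingers":0.55}
    - {"dx":0,"dy":0,"dz":0,"roll":-1,"fingers":0.55}
    - {"dx":0,"dy":0,"dz":0,"roll":-1,"fingers":0.55}
    - {"dx":0,"dy":0,"dz":0,"roll":-1,"fingers":0.55}
    - {"dx":0,"dy":0,"dz":0,"roll":-1,"fingers":0.55}
    - {"dx":0,"dy":0,"dz":0,"roll":-1,"fingers":0.55}

```text
time: 13.67
tool_pos: [0.4717, 0.0918, 0.2905]
tcp_rot: [-2.816, -1.393, 0.003]
wrist_force: [0.5, 0.3, -0.3]
width: 0.453
```

Call:
play_rows:
  rows:
    - {"dx":0,"dy":0,"dz":0,"roll":-1,"fingers":0.55}
    - {"dx":0,"dy":0,"dz":0,"roll":-1,"fingers":0.55}
    - {"dx":0,"dy":0,"dz":0,"roll":-1,"fingers":0.55}
    - {"dx":0,"dy":0,"dz":0,"roll":-1,"fingers":0.55}
    - {"dx":0,"dy":0,"dz":0,"roll":-1,"fingers":0.55}
    - {"dx":0,"dy":0,"dz":0,"roll":-1,"fingers":0.55}
    - {"dx":0,"dy":0,"dz":0,"roll":-1,"fingers":0.55}
    - {"dx":0,"dy":0,"dz":0,"roll":-1,"fingers":0.55}
    - {"dx":0,"dy":0,"dz":0,"roll":-1,"fingers":0.55}
    - {"dx":0,"dy":0,"dz":0,"roll":-1,"fingers":0.55}
    - {"dx":0,"dy":0,"dz":0,"roll":-1,"fingers":0.55}
    - {"dx":0,"dy":0,"dz":0,"roll":-0.5,"fingers":0.55}
    - {"dx":0,"dy":0,"dz":0,"roll":0,"fingers":0.55}

```text
time: 14.75
tool_pos: [0.4718, 0.0918, 0.2906]
tcp_rot: [-2.05, -2.379, 0.002]
wrist_force: [-0.3, -0.3, -1.0]
width: 0.451
```

```bash
python3 -c "
from h import *
print(to(np.r_[cw([-65,90,0])[:2],.178],8.5).round(2))"
```

```text
t 14.75 pos [0.4718 0.0918 0.2906] yang 8.49 z [-0.002 -0.    -1.   ] w 0.451 F [-0.3 -0.3 -1. ] q [ 0.14 -0.14  1.92 -0.    1.36 -0.01]
shift [1.000e-03 9.500e-02 2.814e+00] roll -0.002
[[-0.15  0.99 -0.  ]
 [ 0.99  0.15 -0.  ]
 [-0.   -0.   -1.  ]]
```

Call:
play_rows:
  rows:
    - {"dx":0,"dy":0.1,"dz":0.4,"roll":0,"fingers":0.55}
    - {"dx":0,"dy":0,"dz":0.5,"roll":0,"fingers":0.55}
    - {"dx":0,"dy":0,"dz":0.5,"roll":0,"fingers":0.55}
    - {"dx":0,"dy":0,"dz":0.5,"roll":0,"fingers":0.55}
    - {"dx":0,"dy":0,"dz":0.5,"roll":0,"fingers":0.55}
    - {"dx":0,"dy":0,"dz":0.4,"roll":0,"fingers":0.55}
    - {"dx":0,"dy":0,"dz":0,"roll":0,"fingers":0.55}
    - {"dx":0,"dy":0,"dz":0,"roll":0,"fingers":1}
    - {"dx":0,"dy":0,"dz":0,"roll":0,"fingers":1}
    - {"dx":0,"dy":0,"dz":0,"roll":0,"fingers":1}
    - {"dx":0,"dy":0,"dz":0,"roll":0,"fingers":1}
    - {"dx":0,"dy":0,"dz":0,"roll":0,"fingers":1}
    - {"dx":0,"dy":0,"dz":0,"roll":0,"fingers":1}
  grip_force: 40

```text
time: 15.83
tool_pos: [0.4752, 0.0926, 0.1802]
tcp_rot: [-2.05, -2.377, 0.004]
wrist_force: [-5.9, -0.4, 1.5]
width: 0.109
```

Call:
play_rows:
  rows:
    - {"dx":0,"dy":0.1,"dz":-0.27,"roll":0,"fingers":1}
    - {"dx":0,"dy":0.1,"dz":-0.27,"roll":0,"fingers":1}
    - {"dx":0,"dy":0.14,"dz":-0.256,"roll":0,"fingers":1}
    - {"dx":0,"dy":0.14,"dz":-0.256,"roll":0,"fingers":1}
    - {"dx":0,"dy":0,"dz":0,"roll":0,"fingers":1}

```text
time: 16.25
tool_pos: [0.4942, 0.0954, 0.2239]
tcp_rot: [-2.05, -2.377, 0.006]
wrist_force: [-11.4, -1.8, 5.5]
width: 0.11
```

```bash
python3 -c "
from h import *
to(np.r_[cw([-65,90,0])[:2],.178],8.5);a=np.radians(147.6)
print(cw([95+166.8*np.cos(a),90,150+166.8*np.sin(a)-18.7]))"
```

```text
t 16.25 pos [0.4942 0.0954 0.2239] yang 8.45 z [-0.005 -0.001 -1.   ] w 0.11 F [-11.4  -1.8   5.5] q [ 0.14 -0.06  1.97 -0.    1.23 -0.01]
shift [-0.006 -0.471  1.149] roll -0.011
[0.49436283 0.09523399 0.22067591]
```

Call:
play_rows:
  rows:
    - {"dx":0,"dy":0.16,"dz":-0.24,"roll":0,"fingers":1}
    - {"dx":0,"dy":0.17,"dz":-0.235,"roll":0,"fingers":1}
    - {"dx":0,"dy":0.2,"dz":-0.21,"roll":0,"fingers":1}
    - {"dx":0,"dy":0.2,"dz":-0.21,"roll":0,"fingers":1}
    - {"dx":0,"dy":0.225,"dz":-0.18,"roll":0,"fingers":1}
    - {"dx":0,"dy":0.225,"dz":-0.18,"roll":0,"fingers":1}
    - {"dx":0,"dy":0,"dz":0,"roll":0,"fingers":1}

```text
time: 16.83
tool_pos: [0.5428, 0.1027, 0.2758]
tcp_rot: [-2.052, -2.379, 0.0]
wrist_force: [-8.3, -1.1, 8.7]
width: 0.107
```

Call:
play_rows:
  rows:
    - {"dx":0,"dy":0.25,"dz":-0.145,"roll":0,"fingers":1}
    - {"dx":0,"dy":0.25,"dz":-0.145,"roll":0,"fingers":1}
    - {"dx":0,"dy":0.27,"dz":-0.11,"roll":0,"fingers":1}
    - {"dx":0,"dy":0.27,"dz":-0.11,"roll":0,"fingers":1}
    - {"dx":0,"dy":0.28,"dz":-0.078,"roll":0,"fingers":1}
    - {"dx":0,"dy":0.28,"dz":-0.05,"roll":0,"fingers":1}
    - {"dx":0,"dy":0,"dz":0,"roll":0,"fingers":1}
    - {"dx":0,"dy":0,"dz":0,"roll":0,"fingers":1}

```text
time: 17.5
tool_pos: [0.6086, 0.1126, 0.3031]
tcp_rot: [2.048, 2.375, 0.01]
wrist_force: [-2.1, -1.2, 7.7]
width: 0.108
```

```bash
python3 -c "
from h import *
to(np.r_[cw([-65,90,0])[:2],.178],8.5)
for d in(103.6,99.6):
  a=np.radians(d);print(cw([95+166.8*np.cos(a),90,150+166.8*np.sin(a)-18.7]))
c=snap('scene','s7')
im=cv2.imread('pics/s7.png')[60:300,180:480];cv2.imwrite('pics/s7c.png',cv2.resize(im,None,fx=2.4,fy=2.4))"
```

```text
t 17.5 pos [0.6086 0.1126 0.3031] yang 8.45 z [ 0.008  0.001 -1.   ] w 0.108 F [-2.1 -1.2  7.7] q [ 0.14  0.12  1.65  0.    1.37 -0.  ]
shift [-0.01  -3.394  3.099] roll -0.012
[0.5948582  0.11025795 0.29342309]
[0.60613753 0.1119442  0.29576414]
```

View pics/s7c.png

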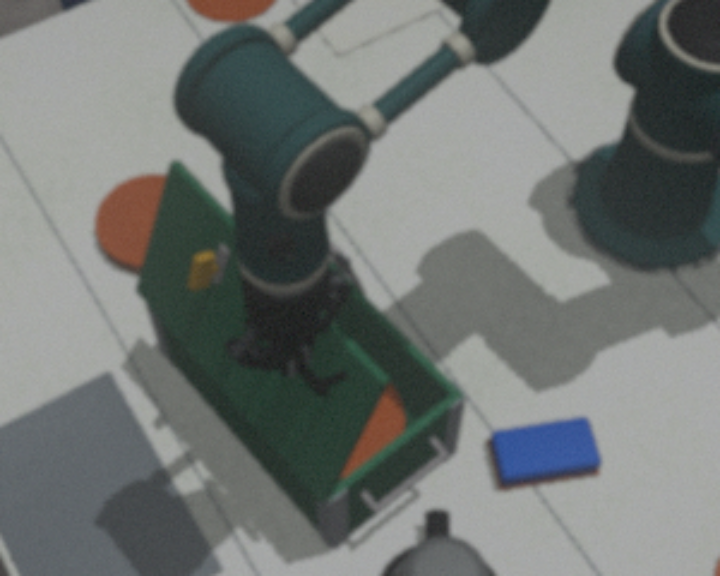

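The lid stands at about 64° in the gripper, with its edge running from (180,165) to (400,380). I'll release the handle, come round to the front and push the lid back with the fingers shut.

Call:
play_rows:
  rows:
    - {"dx":0,"dy":0,"dz":0,"roll":0,"fingers":0.75}
    - {"dx":0,"dy":0,"dz":0,"roll":0,"fingers":0.75}
    - {"dx":0,"dy":0,"dz":0,"roll":0,"fingers":0.75}
    - {"dx":0,"dy":0,"dz":-0.3,"roll":0,"fingers":0.75}
    - {"dx":0,"dy":0,"dz":-0.5,"roll":0,"fingers":0.75}
    - {"dx":0,"dy":0,"dz":-0.7,"roll":0,"fingers":0.75}
    - {"dx":0,"dy":0,"dz":-0.7,"roll":0,"fingers":0.75}
    - {"dx":-0.45,"dy":-0.57,"dz":-0.2,"roll":0,"fingers":1}
    - {"dx":-0.45,"dy":-0.57,"dz":0,"roll":0,"fingers":1}
    - {"dx":-0.45,"dy":-0.57,"dz":0,"roll":0,"fingers":1}
    - {"dx":-0.45,"dy":-0.57,"dz":0,"roll":0,"fingers":1}
    - {"dx":-0.45,"dy":-0.57,"dz":0,"roll":0,"fingers":1}
    - {"dx":0,"dy":0,"dz":0,"roll":0,"fingers":1}

```text
time: 18.63
tool_pos: [0.5038, 0.0035, 0.3949]
tcp_rot: [2.053, 2.375, -0.002]
wrist_force: [-0.1, -0.1, 0.2]
width: 0.0
```

```bash
cat > lid.py <<'E'
from h import *
to(np.r_[cw([-40,0,0])[:2],.295],8.5)
c=snap('top','t8');X=cloud(c);p=c['pixels'].astype(int)
C=RC.inv().apply((X-O).reshape(-1,3)).reshape(X.shape)*1000
g=(p[...,1]>p[...,0]+12)&(p[...,1]>p[...,2]+6)&(abs(C[...,1])<150)&(C[...,2]>200)&(C[...,2]<350)&(abs(C[...,0])<200)
P=C[g];print(len(P))
if len(P): print(np.percentile(P[:,2],98),np.percentile(P[:,0],[2,50,98]), "edge",np.median(P[P[:,2]>np.percentile(P[:,2],95)],0))
if len(P)>30: k=np.polyfit(P[:,0],P[:,2],1);print("tilt deg",np.degrees(np.arctan2(k[0],1)))
E
python3 lid.py
```

```text
t 18.63 pos [0.5038 0.0035 0.3949] yang 8.31 z [ 0.001 -0.002 -1.   ] w 0.0 F [-0.1 -0.1  0.2] q [-0.04 -0.12  1.72 -0.    1.54 -0.19]
shift [0.059 0.251 2.497] roll -0.048
584
327.1321994529274 [13.10686442 23.41506457 78.26392819] edge [ 18.47876254  80.07742038 326.8510168 ]
tilt deg -61.52901499998051
```

Call:
play_rows:
  rows:
    - {"dx":0,"dy":0,"dz":0.5,"roll":0,"fingers":1}
    - {"dx":0,"dy":0,"dz":0.5,"roll":0,"fingers":1}
    - {"dx":0,"dy":0,"dz":0.5,"roll":0,"fingers":1}
    - {"dx":0,"dy":0,"dz":0.5,"roll":0,"fingers":1}
    - {"dx":0,"dy":0,"dz":0.4,"roll":0,"fingers":1}
    - {"dx":0,"dy":0.2,"dz":0,"roll":0,"fingers":1}
    - {"dx":0,"dy":0.25,"dz":0,"roll":0,"fingers":1}
    - {"dx":0,"dy":0.25,"dz":0,"roll":0,"fingers":1}
    - {"dx":0,"dy":0.25,"dz":0,"roll":0,"fingers":1}
    - {"dx":0,"dy":0.25,"dz":0,"roll":0,"fingers":1}
    - {"dx":0,"dy":0.25,"dz":0,"roll":0,"fingers":1}
    - {"dx":0,"dy":0.25,"dz":0,"roll":0,"fingers":1}
    - {"dx":0,"dy":0.25,"dz":0,"roll":0,"fingers":1}
    - {"dx":0,"dy":0.25,"dz":0,"roll":0,"fingers":1}
    - {"dx":0,"dy":0,"dz":0,"roll":0,"fingers":1}

```text
time: 19.93
tool_pos: [0.5964, 0.0196, 0.2986]
tcp_rot: [2.05, 2.377, 0.004]
wrist_force: [1.2, 0.9, 3.1]
width: 0.003
```

```bash
python3 lid.py
```

```text
t 19.93 pos [0.5964 0.0196 0.2986] yang 8.47 z [ 0.004  0.    -1.   ] w 0.003 F [1.2 0.9 3.1] q [-0.01  0.08  1.7   0.    1.36 -0.16]
shift [-0.004 -2.098  0.081] roll -0.008
621
339.83289494298685 [56.0535113  63.04743883 80.51830565] edge [ 63.32993283 -64.01105192 339.66150226]
tilt deg -79.85547032887115
```

Call:
play_rows:
  rows:
    - {"dx":0,"dy":0.22,"dz":0,"roll":0,"fingers":1}
    - {"dx":0,"dy":0.22,"dz":0,"roll":0,"fingers":1}
    - {"dx":0,"dy":0.22,"dz":0,"roll":0,"fingers":1}
    - {"dx":0,"dy":0.22,"dz":0,"roll":0,"fingers":1}
    - {"dx":0,"dy":0.22,"dz":0,"roll":0,"fingers":1}
    - {"dx":0,"dy":0.22,"dz":0,"roll":0,"fingers":1}
    - {"dx":0,"dy":0.22,"dz":0,"roll":0,"fingers":1}
    - {"dx":0,"dy":0.1,"dz":0,"roll":0,"fingers":1}
    - {"dx":0,"dy":0.1,"dz":0,"roll":0,"fingers":1}
    - {"dx":0,"dy":0,"dz":0,"roll":0,"fingers":1}

```text
time: 20.82
tool_pos: [0.6628, 0.0296, 0.2961]
tcp_rot: [-2.051, -2.379, 0.001]
wrist_force: [-0.3, -0.6, -0.2]
width: -0.002
```

```bash
python3 lid.py
```

```text
t 20.82 pos [0.6628 0.0296 0.2961] yang 8.46 z [-0.001  0.    -1.   ] w -0.002 F [-0.3 -0.6 -0.2] q [ 0.01  0.21  1.55  0.    1.38 -0.14]
shift [-0.008 -3.775  0.029] roll -0.009
1541
336.8311193560639 [102.97447561 120.87474121 137.99552744] edge [131.75030456  32.98496612 336.58019325]
tilt deg 76.76066435681983
```

Call:
play_rows:
  rows:
    - {"dx":0,"dy":0.1,"dz":0,"roll":0,"fingers":1}
    - {"dx":0,"dy":0.1,"dz":0,"roll":0,"fingers":1}
    - {"dx":0,"dy":0.05,"dz":0,"roll":0,"fingers":1}
    - {"dx":0,"dy":0,"dz":0,"roll":0,"fingers":1}

```text
time: 21.2
tool_pos: [0.6723, 0.031, 0.2965]
tcp_rot: [-2.051, -2.379, 0.001]
wrist_force: [0.0, 0.2, -0.7]
width: -0.002
```

Call:
play_rows:
  rows:
    - {"dx":0,"dy":0.07,"dz":0,"roll":0,"fingers":1}
    - {"dx":0,"dy":0,"dz":0,"roll":0,"fingers":1}

```text
time: 21.37
tool_pos: [0.6752, 0.0314, 0.297]
tcp_rot: [2.051, 2.379, 0.0]
wrist_force: [-0.1, -0.1, 0.5]
width: -0.001
```

```bash
python3 lid.py
```

```text
t 21.37 pos [0.6752 0.0314 0.297 ] yang 8.46 z [ 0.  0. -1.] w -0.001 F [-0.1 -0.1  0.5] q [ 0.01  0.23  1.52  0.    1.39 -0.14]
shift [-0.007 -4.09   0.049] roll -0.01
1613
333.4126929700358 [106.84190189 130.01211366 150.90974916] edge [144.50091343 -54.80293899 333.13646269]
tilt deg 72.89056161933183
```

Call:
play_rows:
  rows:
    - {"dx":0,"dy":0.06,"dz":0,"roll":0,"fingers":1}
    - {"dx":0,"dy":0,"dz":0,"roll":0,"fingers":1}

```text
time: 21.58
tool_pos: [0.6776, 0.0317, 0.2972]
tcp_rot: [2.051, 2.379, 0.001]
wrist_force: [-1.3, -0.1, -0.7]
width: 0.001
```

Call:
play_rows:
  rows:
    - {"dx":0,"dy":0.06,"dz":0,"roll":0,"fingers":1}
    - {"dx":0,"dy":0,"dz":0,"roll":0,"fingers":1}

```text
time: 21.75
tool_pos: [0.6786, 0.0319, 0.2972]
tcp_rot: [-2.05, -2.378, 0.004]
wrist_force: [-4.9, -0.1, 1.4]
width: -0.001
```

```bash
python3 lid.py
```

```text
t 21.75 pos [0.6786 0.0319 0.2972] yang 8.46 z [-0.003 -0.    -1.   ] w -0.001 F [-4.9 -0.1  1.4] q [ 0.01  0.24  1.51 -0.    1.39 -0.14]
shift [-0.006 -4.174  0.067] roll -0.011
1593
332.4291149236605 [107.92432454 131.73517039 153.87779691] edge [147.73930132 -48.12795766 332.22533199]
tilt deg 72.11131234111757
```

Call:
play_rows:
  rows:
    - {"dx":0,"dy":0.05,"dz":0,"roll":0,"fingers":1}
    - {"dx":0,"dy":0,"dz":0,"roll":0,"fingers":1}

```text
time: 21.97
tool_pos: [0.6787, 0.0319, 0.2972]
tcp_rot: [-2.048, -2.376, 0.008]
wrist_force: [-10.9, -1.7, 3.5]
width: 0.002
```

Call:
play_rows:
  rows:
    - {"dx":0,"dy":0.05,"dz":0,"roll":0,"fingers":1}
    - {"dx":0,"dy":0,"dz":0,"roll":0,"fingers":1}

```text
time: 22.13
tool_pos: [0.6789, 0.0319, 0.2972]
tcp_rot: [-2.047, -2.373, 0.013]
wrist_force: [-16.4, -3.0, 7.6]
width: 0.0
```

The lid is on its stop: the force rises while the position stays put. I'll back off to the front and raise clear.

Call:
play_rows:
  rows:
    - {"dx":0,"dy":-0.2,"dz":0,"roll":0,"fingers":1}
    - {"dx":0,"dy":-0.5,"dz":0,"roll":0,"fingers":1}
    - {"dx":0,"dy":-0.7,"dz":0,"roll":0,"fingers":1}
    - {"dx":0,"dy":-0.7,"dz":0,"roll":0,"fingers":1}
    - {"dx":0,"dy":-0.7,"dz":-0.3,"roll":0,"fingers":1}
    - {"dx":0,"dy":-0.7,"dz":-0.3,"roll":0,"fingers":1}
    - {"dx":0.7,"dy":-0.3,"dz":-0.3,"roll":0,"fingers":1}
    - {"dx":0.7,"dy":0,"dz":0,"roll":0,"fingers":1}
    - {"dx":0.8,"dy":0,"dz":0,"roll":0,"fingers":1}
    - {"dx":0.8,"dy":0,"dz":0,"roll":0,"fingers":1}
    - {"dx":0.8,"dy":0,"dz":0,"roll":0,"fingers":1}
    - {"dx":0.8,"dy":0,"dz":0,"roll":0,"fingers":1}
    - {"dx":0.8,"dy":0,"dz":0,"roll":0,"fingers":1}
    - {"dx":0,"dy":0,"dz":0,"roll":0,"fingers":1}
    - {"dx":0,"dy":0,"dz":0,"roll":0,"fingers":1}
    - {"dx":0,"dy":0,"dz":0,"roll":0,"fingers":1}
    - {"dx":0,"dy":0,"dz":0,"roll":0,"fingers":1}

```text
time: 23.55
tool_pos: [0.5019, 0.2231, 0.3333]
tcp_rot: [2.052, 2.378, 0.001]
wrist_force: [0.4, -0.9, 0.6]
width: -0.0
```

```bash
python3 lid.py; python3 -c "
import cv2,numpy as np
from h import *
snap('scene','s9')
a=cv2.imread('pics/t8.png')[60:300,170:490];b=cv2.imread('pics/s9.png')[60:360,160:560]
cv2.imwrite('pics/c9.png',np.vstack([cv2.resize(a,(400,300)),b]))"
```

```text
t 23.55 pos [0.5019 0.2231 0.3333] yang 8.41 z [ 0.001 -0.    -1.   ] w -0.0 F [ 0.4 -0.9  0.6] q [ 0.37 -0.02  1.74 -0.    1.43  0.23]
shift [-5.385 -0.504  0.958] roll -0.023
4636
331.96462263411 [107.5766914  129.42609889 153.44438561] edge [147.94218545  -3.93598586 331.72604144]
tilt deg 72.25679058579902
```

View pics/c9.png

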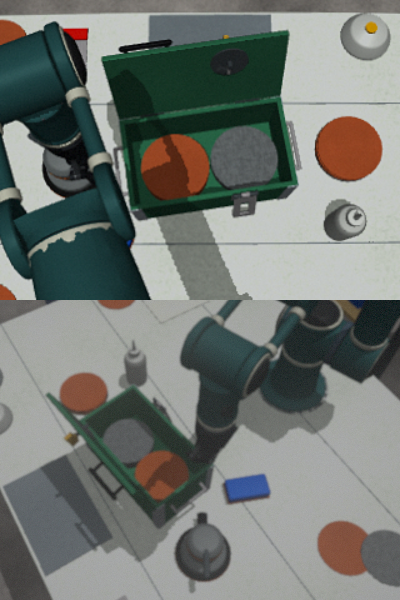

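The lid is fully back on its stop. The hasp hangs on the front at (243,203), and the discs, bottle, block and sander look unmoved. The arm is clear, so I'm handing in.

```bash
python3 -c "
from workcell import bot
print(bot.finish_job())"
```

```text
the job is handed in; nothing more can be done
None
```

The chest is open and the job is handed in, at about 24 s on the robot's clock.

**What I did, in order:**
1. Gripped the staple's wing, pushed it in and turned it clockwise about 84° until it sprang back up. The camera put its top at z = 0.198 and its length along the slot.
2. Gripped the hasp's lip by its sides, carried it past upright and let it fall over the front while the lid was still shut.
3. Raised the lid by its handle to about 64°, let go, and pushed it back from its underside with shut fingers.

**Last checks:**
- **Lid:** its front edge is at chest x = 148, z = 332 mm. That matches the expected stop position (147, 333), and it stayed there after I backed off. The fitted board angle was about 108° where 106° was expected, which I put down to measurement noise.
- **Stop:** in the last push the force rose to about 17 N along the horizontal (18 N in all) while the fingers stayed put, well under the board's 60 N limit.
- **Hasp:** seen hanging down the front. I did not measure its angle.
- **Sander, discs, bottle and block:** judged by eye in the last pictures to be where they were. The arm was touching nothing.

The first two move calls were refused because each row needs all its keys. Nothing moved, but one picture was wasted.

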